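# Stand the glaze test tiles in the sample tray

## Robot

A 6-joint arm with a two-finger parallel gripper is mounted at the origin on the work surface. World frame = base frame: x ahead of the robot, y to its left, z up, the work surface at z = 0. Lengths are in mm, angles in rad, forces in N, time in s.
With the tool pointing down it reaches from about 350 to 975 mm from the base axis. Payload 7.1 kg.
Tool frame: the origin (TCP) lies midway between the tips of the shut fingers; the grasp point (between the pads) lies 19 mm behind it (ctrl.grasp_offset is the distance from the TCP to the grasp point, in mm); z points along the fingers, y is the line along which they close (so a half turn about z gives the same grasp; the last joint's range is limited). The gripper opens to 88 mm and grips with 3 to 60 N. Pads are 20 mm wide; open, the fingers measure 115 mm over their backs; the gripper's body (75 mm by 178 mm) begins 61 mm behind the grasp point.
Start: joints at [1.143, 0.423, 1.63, -0, 1.089, -0.019], TCP at [248.41, 573.495, 222.675] pointing down, gripper open.
Joint ranges: [-3, 3], [-0.9, 2.11], [0.09, 2.58], [-1.31, 4.45], [0.11, 2.69], [-2.54, 2.54]. Speed limits (rad/s): [2.39, 2.39, 3.01, 3.14, 3.14, 3.14].

## Interface

Orientations are given as a rotation vector (axis times angle).
In Python, from workcell import sensors, viewer, ctrl gives the robot as it stands. The module is installed in compiled form; this text tells all that it offers.
- The arm moves only by the shell command python3 -m handwheel 'ROWS'. ROWS is JSON, a list of rows, each a list of 7 numbers: the shift along the tool's x, y, z in mm, then the turn, a rotation vector about the tool's x, y, z in rad, then the closure, from 0 (fully open) to 1 (shut). In form: [[x, y, z, rx, ry, rz, jaw], ...]. A call has 1 to 10 rows; each row shifts and turns the commanded pose from where the row before left it, along the tool's axes as they then stand; what a row does not reach is not made up. A row lasts 1/8 s, in which the tool goes at most 62.5 mm and 10.7 degrees, less where a joint would pass 70% of its speed; a pose out of reach is approached as far as the arm can. A call is refused whole if a number of a shift passes 62.5 or a number of a turn 0.188, either way. A call with a gripper value outside its range is refused whole. The fingers move at their own pace and stop on an object; the grip force is fixed at half the most. Time passes only in rows, so rows that do not move let the fingers close. It gives the time, the measured TCP pose, the force, the opening and the grip force at its end, in the units of the state.
- sensors.get_obs(): the state, without advancing time (a new reading comes with each control period).
- viewer.get_image(name): name is "scene" or "top"; returns a dict with "frame" (480x640x3 uint8, blue, green, red), "fov_y" (degrees; the focal length in pixels is half the picture's height over the tangent of half this angle, whatever the lens; pixels are square), "cx", "cy" (the principal point, pixels), "R" (3x3) and "t" (3): a world point X has camera coordinates R X + t. Camera axes: x right, y down, z forward; pixel columns grow to the right and rows downward; lengths in mm; the calibration is good to about 2 mm. A picture is of the moment at which its call begins. There is no depth.
- ctrl.close_job(): hands the job in; it is judged then, once.
The state is a dict: "t": time; "qpos": joint angles; "qvel": joint speeds; "joint_torque": joint torques, N m; "ee_pos": TCP position; "orientation": TCP orientation; "ft_force": force on the tool from outside, world axes, zero at the start; "moment": the same for the moment, N m; "width": finger opening in mm; "grasp_force": force on a finger pad.
Only numpy, scipy, OpenCV 4.12 (cv2) and the standard library are available. Lean on these libraries where they do the work, as an engineer would, in place of code of your own. Each camera call takes 0.05 s, during which the arm holds its last target. There are 200 camera calls.

## Task

Stand the two test tiles that lie on the table upright on their feet and put one into each free place of the sample tray, facing the front like the tile already there, pushed back between the spring leaves until it snaps fully home against the rail. Leave the tile already in the tray and everything else on the table where it is.

Things in the scene. Friction and masses are not known exactly. Their poses are not given: they have to be found in the camera images.
- tile_a: L-shaped unglazed tile, 50 mm wide, 10 mm thick, 60 to 100 g: plate 62 mm, foot 46 mm (outside). Starts on its back, foot straight up. Origin: middle of the heel edge, where back of plate meets underside of foot. x: from heel along the back to the plate's top (up once standing); z: from heel to toe, out of the face (level once standing); y: width. Back is plane z=0, underside of foot x=0.
- tile_a_toe (a point): middle of tile_a's toe edge, on the foot's underside, 46 mm from its origin along z. Pulling the foot of a lying tile over, away from the plate (to the tile's -x), turns it about its heel; past 65 degrees it falls onto its foot and stands. The heel may slide a little (friction about 0.6). A standing tile pushed on its face higher than 18 mm above its underside tips over backwards instead of sliding.
- tile_b: L-shaped unglazed tile, 50 mm wide, 10 mm thick, 60 to 100 g: plate 62 mm, foot 46 mm (outside). Starts on its back, foot straight up. Origin: middle of the heel edge, where back of plate meets underside of foot. x: from heel along the back to the plate's top (up once standing); z: from heel to toe, out of the face (level once standing); y: width. Back is plane z=0, underside of foot x=0.
- tile_b_toe (a point): middle of tile_b's toe edge, same as tile_a_toe
- tray: wooden sample tray, fixed. Base board 115 (x) x 260 (y) x 12 mm thick; lips 8 mm wide, 22 mm high outside its sides; rail 20 mm thick, 45 mm high above the board along the far edge, its front face 37.5 mm to +x of the origin; three places 80 mm apart, each with two spring-steel leaves on the rail. Origin: centre of the board's underside; x: from the open front edge (57.5 mm to -x) to the rail.
- bay_left (a point): left (+y) place, free at the start: point on top of the board at the rail's front face, midway between its leaves. Axes: x into the rail, y left, z up. A tile is home with its heel edge here, back flat on the rail, toe to -x.
- bay_right (a point): right (-y) place, free at the start; point and axes as for bay_left
- bay_middle (a point): middle place, holds the sample tile; point and axes as bay_left. In every place the leaves stand 12 to 28 mm above the board; they are 46 mm apart at the narrowest, 14.5 mm in front of the rail, and flare to a 60 mm mouth 34 mm in front of it. Pushing a tile through takes about 4 to 10 N, then the leaves close before its face.
- sample: a tile of the same shape already home in the middle place, standing, face and toe to the front. Origin: middle of its heel edge; z up, toe to -x.
- kiln_post: square refractory kiln post, 38 x 38 x 65 mm high, standing; origin under its centre
- modelling_tool: flat wooden modelling tool, 130 x 18 x 10 mm, lying; origin under its centre, x along it
- spoon: white plastic spoon, 160 mm long, lying; origin under its middle, x along it
- rolling_pin: wooden rolling pin, barrel 58 mm thick, 380 mm long with handles, lying; origin under its centre, x along it
- glaze_jar: closed glaze jar, 68 mm across, 85 mm high; origin under its centre
- water_pot: small glass bowl, 84 mm across, 65 mm high; origin under its centre
- bisque_cup: open unglazed cup, 72 mm across, 75 mm high; origin under its centre
Things that resemble listed ones, but are neither listed nor needed, are in the scene too. Leave any green look-alike of the tile_a alone. Leave any yellow look-alike of the sample alone.

How it is judged:
By the outcome, as a careful person would: the job done as asked, in the order asked, and still so for the second after the job is handed in, with the robot touching nothing.
It also fails if it takes over 72 s, if anything falls off the work surface, if the arm or the gripper's body presses on something with over 40 N, if the wrist force passes 120 N, or if a joint passes its speed limit or range.

## Working session

There is one attempt and no reset: what is moved stays moved. The work goes in short steps, Python scripts to look and compute and a shell command to move; the robot and the scene stay as the last step left them, time stands still between calls to the robot, and variables do not carry over. Pictures are saved under pics/ and viewed, at most 10 in all, crops included, and the job is handed in when it is done.

```bash
mkdir -p pics; cat > h.py <<'E'
import numpy as np, cv2
from workcell import sensors, viewer, ctrl
def grab(n,save=None):
    d=viewer.get_image(n)
    if save: cv2.imwrite('pics/'+save,d['frame'])
    return d
def ray(d,u,v):
    f=d['frame'].shape[0]/2/np.tan(np.radians(d['fov_y'])/2)
    R=np.array(d['R']);t=np.array(d['t'])
    return -R.T@t, R.T@np.array([(u-d['cx'])/f,(v-d['cy'])/f,1])
def at(d,u,v,z):
    o,r=ray(d,u,v); return o+r*(z-o[2])/r[2]
def pix(d,X):
    f=d['frame'].shape[0]/2/np.tan(np.radians(d['fov_y'])/2)
    c=np.array(d['R'])@np.array(X)+np.array(d['t']); return f*c[0]/c[2]+d['cx'],f*c[1]/c[2]+d['cy']
E
python3 - <<'E'
from h import *
for n in('scene','top'):
    d=grab(n,n+'1.png'); print(n,d['fov_y'],d['cx'],d['cy'],np.round(d['R'],3).tolist(),d['t'])
print(sensors.get_obs())
E
```

```text
scene 56.261518210484276 323.999511328154 242.37307401876382 [[0.063, 0.998, 0.014], [0.636, -0.029, -0.771], [-0.769, 0.057, -0.637]] [ -48.07536382 -269.97509245 1695.37916988]
top 49.39598736831713 313.5600911973306 241.59951347174348 [[-0.024, -1.0, -0.01], [-0.992, 0.025, -0.121], [0.121, 0.007, -0.993]] [  26.32332039  522.10118428 1163.31775307]
{'t': 0.1, 'qpos': array([ 1.14297268e+00,  4.23771317e-01,  1.63060334e+00, -1.59330808e-05,
        1.08856859e+00, -1.90595843e-02]), 'qvel': array([ 0.00102847, -0.00024219, -0.00093376,  0.00123416, -0.00031963,
       -0.00048351]), 'joint_torque': array([ 8.72235687e-04, -5.45621896e+01, -2.74322766e+01,  6.46169577e-02,
        1.88234966e-02,  8.07511668e-06]), 'ee_pos': array([248.23288047, 573.05450907, 221.97913244]), 'orientation': array([-6.37554745e-01, -3.07592753e+00,  2.07350029e-03]), 'ft_force': array([ 0.13172444, -0.00460979,  0.31262149]), 'moment': array([-0.02645689,  0.00640956,  0.0263734 ]), 'grasp_force': 0.0, 'width': 87.4609705778401}
```

View pics/scene1.png

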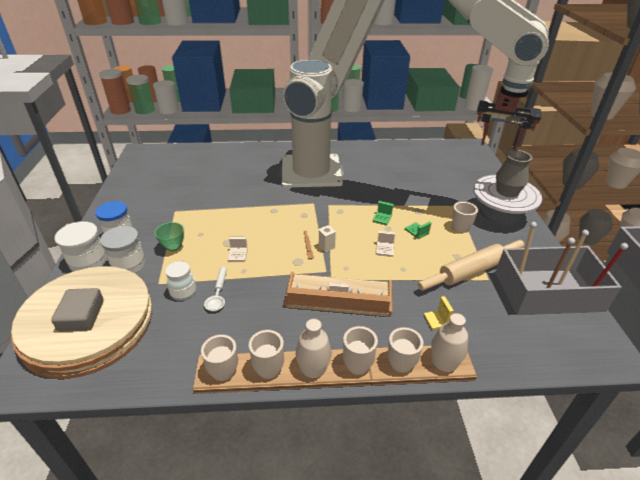

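View pics/top1.png

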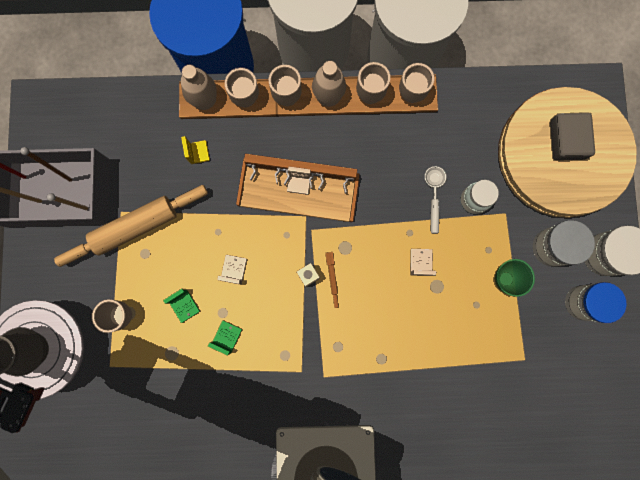

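Two white tiles, at top (233,268) and (422,262), match the unglazed sample in the tray. The green look-alikes at (182,305) and (226,337) and the yellow one at (195,150) don't match. I'll confirm this in one enlarged crop.

```bash
python3 - <<'E'
from h import *
t=cv2.imread('pics/top1.png');s=cv2.imread('pics/scene1.png')
r=lambda im,x,y,w,h,k:cv2.resize(im[y:y+h,x:x+w],None,fx=k,fy=k,interpolation=cv2.INTER_CUBIC)
top=np.hstack([r(t,213,248,40,30,6.6667)[:200,:266],r(t,402,242,40,30,6.6667)[:200,:266],r(s,365,225,40,30,6.6667)[:200,:266]])
bot=r(t,230,145,136,80,5)
bot=cv2.copyMakeBorder(bot,0,0,0,top.shape[1]-bot.shape[1],cv2.BORDER_CONSTANT)
cv2.imwrite('pics/c1.png',np.vstack([top,bot])[:600])
d=grab('top')
for n,u,v,z in(('A',233,268,10),('B',422,262,10),('trayL',248,170,12),('post',308,275,30)): print(n,at(d,u,v,z).round())
E
```

```text
A [468. 202.  10.]
B [ 471. -236.   10.]
trayL [700. 165.  12.]
post [447.  28.  30.]
```

View pics/c1.png

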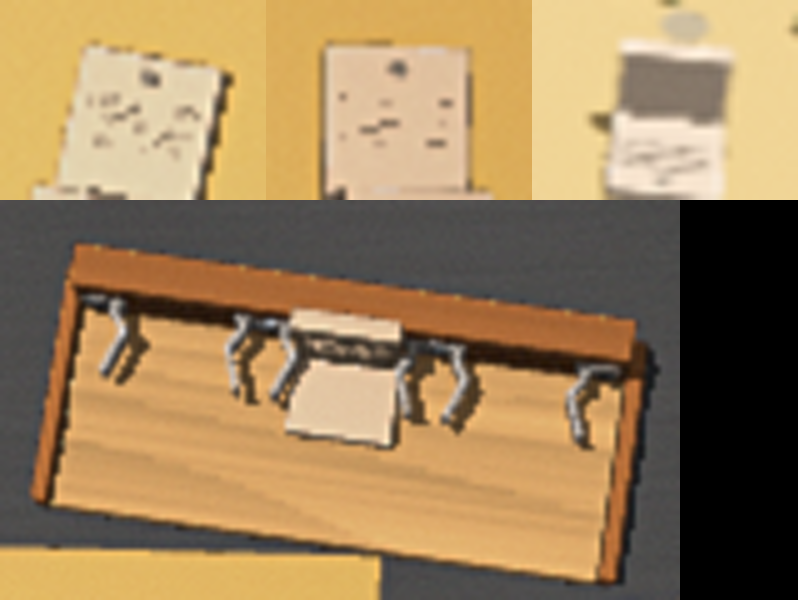

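The crop confirms two white unglazed tiles on their backs, plates away from the robot and feet toward it. The sample in the tray faces front, and both outer places are free. Next I'll fit the poses.

```bash
cat > fit.py <<'E'
from h import *
from scipy.optimize import minimize
from scipy.spatial.transform import Rotation as Ro
def boxes(b): return np.array([[x,y,z] for x in b[0] for y in(-25,25) for z in b[1]],float)
B=[boxes(((0,62),(0,10))),boxes(((0,10),(0,46)))]
def world(P,p,up,z0):
    if up: P=np.stack([-P[:,2],P[:,1],P[:,0]],1)      # standing: toe to -x
    return Ro.from_euler('z',p[2]).apply(P)+[p[0],p[1],z0]
def fit(d,p0,up=False,z0=0,K=4,r=26):
    c=np.array(pix(d,[p0[0],p0[1],z0+20])); o=(c-r).round().astype(int)
    im=d['frame'][o[1]:o[1]+2*r,o[0]:o[0]+2*r]
    hsv=cv2.cvtColor(im,cv2.COLOR_BGR2HSV)
    m=((hsv[...,1]<75)&(hsv[...,2]>150)).astype(np.float32)
    m=cv2.resize(m,None,fx=K,fy=K,interpolation=cv2.INTER_LINEAR)
    m=cv2.morphologyEx((m>.5).astype(np.uint8),cv2.MORPH_CLOSE,np.ones((13,13)))
    n,l,st,ce=cv2.connectedComponentsWithStats(m)
    i=1+np.argmax(st[1:,4]); m=(l==i).astype(np.uint8)
    def cost(p):
        g=np.zeros_like(m)
        for P in B:
            q=np.array([pix(d,X) for X in world(P,p,up,z0)])
            q=((q-o+.5)*K-.5)
            cv2.fillConvexPoly(g,cv2.convexHull((q*16).round().astype(np.int32)),1,shift=4)
        return 1-(g&m).sum()/(g|m).sum()
    best=None
    for a in(-.2,0,.2):
        s=minimize(cost,[p0[0],p0[1],p0[2]+a],method='Nelder-Mead',options=dict(initial_simplex=np.array(p0)+[0,0,a]+np.array([[0,0,0],[12,0,0],[0,12,0],[0,0,.15]])))
        if best is None or s.fun<best.fun: best=s
    return best.x.round(3),round(best.fun,3)
E
python3 - <<'E'
from fit import *
from scipy.optimize import least_squares
D={n:grab(n) for n in('top','scene')}
d=D['top']
obs=[((57.5,25-25+138,57),(245.4,154)),((57.5,-138,57),(357,169)),((-57.5,138,22),(237,205)),((-57.5,-138,22),(353,221)),
((37.5,25,74),(288.4,167)),((37.5,-25,74),(310.4,169.4)),((-8.5,25,22),(287.4,191.4)),((-8.5,-25,22),(308.6,194.2))]
f=lambda p:np.concatenate([np.array(pix(d,Ro.from_euler('z',p[2]).apply(X)+[p[0],p[1],0]))-u for X,u in obs])
s=least_squares(f,[690,40,-.1]);print('tray',s.x.round(3),s.fun.round(1))
tr=s.x;h=Ro.from_euler('z',tr[2]).apply([37.5,0,0])[:2]+tr[:2]
print('bay_mid by tray',h)
for n,d in D.items():
    print(n,'A',fit(d,[443,195,-.15]),'B',fit(d,[447,-236,0.]),'S',fit(d,[h[0],h[1],tr[2]],True,12))
E
```

```text
tray [ 6.47969e+02  4.66820e+01 -1.62000e-01] [-3.8 -0.5  4.1  0.4 -0.8  0.3  0.6  0.3  0.3 -0.5  0.3  0.  -0.3 -0.1
 -0.3  0. ]
bay_mid by tray [684.97651648  40.62518639]
top A (array([ 4.35697e+02,  2.09407e+02, -2.20000e-01]), np.float64(0.127)) B (array([ 4.42052e+02, -2.34062e+02, -2.40000e-02]), np.float64(0.179)) S (array([ 6.8667e+02,  4.7105e+01, -2.3000e-02]), np.float64(0.404))
scene A (array([ 4.30178e+02,  2.08508e+02, -1.89000e-01]), np.float64(0.489)) B (array([ 4.40246e+02, -2.35850e+02, -3.70000e-02]), np.float64(0.382)) S (array([6.55624e+02, 5.83850e+01, 4.74000e-01]), np.float64(0.725))
```

```bash
cat > ov.py <<'E'
from fit import *
def over(d,items,x,y,w,h,k):
    im=cv2.resize(d['frame'][y:y+h,x:x+w],None,fx=k,fy=k,interpolation=cv2.INTER_CUBIC)
    for p,up,z0,col in items:
        for P in B:
            q=(np.array([pix(d,X) for X in world(P,p,up,z0)])-[x,y]+.5)*k
            for i in range(8):
                for b in(1,2,4):
                    j=i^b
                    if i<j: cv2.line(im,*[tuple(int(v) for v in q[m].round()) for m in(i,j)],col,1)
    return im
E
python3 - <<'E'
from ov import *
from scipy.optimize import least_squares
D={n:grab(n) for n in('top','scene')}
d=D['top']
obs=[((57.5,130,57),(245.4,154)),((57.5,-130,57),(357,169)),((-57.5,138,22),(237,205)),((-57.5,-138,22),(353,221)),
((37.5,25,74),(288.4,167)),((37.5,-25,74),(310.4,169.4)),((-8.5,25,22),(287.4,191.4)),((-8.5,-25,22),(308.6,194.2))]
f=lambda p:np.concatenate([np.array(pix(d,Ro.from_euler('z',p[2]).apply(X)+[p[0],p[1],0]))-u for X,u in obs])
s=least_squares(f,[690,40,-.1]);print('tray',s.x.round(3),s.fun.round(1))
tr=s.x;b=lambda y:(*(Ro.from_euler('z',tr[2]).apply([37.5,y,0])[:2]+tr[:2]),tr[2])
for y in(80,0,-80):print(y,b(y))
r=(0,0,255)
it=[((435.7,209.4,-.22),False,0,r),((442,-234,-.024),False,0,r),(b(0),True,12,r),(b(80),True,12,(255,0,0)),(b(-80),True,12,(255,0,0))]
t=D['top'];s=D['scene']
row1=np.hstack([over(t,it,210,245,50,50,5),over(t,it,400,240,50,50,5),over(s,it,215,225,50,50,5)])
row2=np.hstack([over(t,it,235,150,125,75,3),over(s,it,280,265,125,75,3)])
cv2.imwrite('pics/o1.png',np.vstack([row1,row2[:,:750]]))
E
```

```text
tray [ 6.47936e+02  4.66600e+01 -1.62000e-01] [-0.4 -0.   0.6 -0.1 -0.8  0.3  0.6  0.3  0.3 -0.5  0.3  0.  -0.3 -0.
 -0.3  0. ]
80 (np.float64(697.8481459978276), np.float64(119.56450605776851), np.float64(-0.16199852700240816))
0 (np.float64(684.9448749964629), np.float64(40.61195323352263), np.float64(-0.16199852700240816))
-80 (np.float64(672.0416039950981), np.float64(-38.34059959072325), np.float64(-0.16199852700240816))
```

View pics/o1.png

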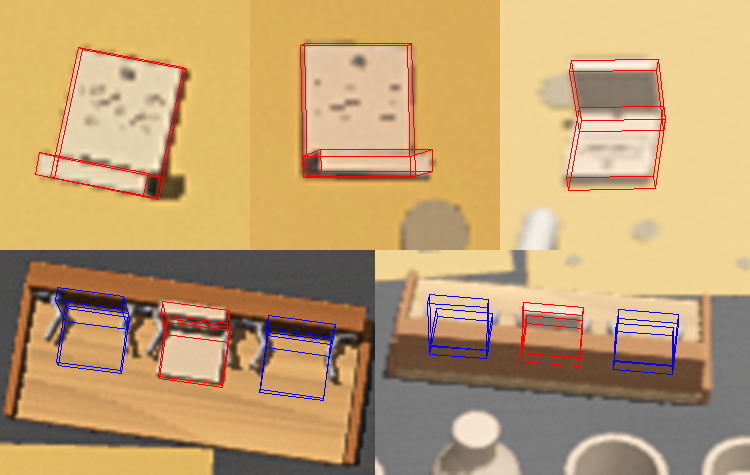

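The overlay fits well in both views: tile A's heel is at (436,209), tile B's at (442,-234), and the tray yaw is -0.162. I'll tip tile A by hooking its foot.

```bash
cat > go.py <<'E'
import sys
from h import *
from scipy.spatial.transform import Rotation as Ro
# args x y z yaw : turn needed then shift (in tool axes after the turn), tool down, tool y at yaw+90deg
x,y,z,w=map(float,sys.argv[1:5])
o=sensors.get_obs();R=Ro.from_rotvec(o['orientation'])
c,s=np.cos(w),np.sin(w)
T=Ro.from_matrix(np.array([[-c,-s,0],[-s,c,0],[0,0,-1]]).T)
print('turn',(R.inv()*T).as_rotvec().round(3),'shift',T.inv().apply(np.array([x,y,z])-o['ee_pos']).round(1),'now',o['ee_pos'].round(1),'f',o['ft_force'].round(1),'w',round(o['width'],1),'t',o['t'])
E
python3 go.py 466.9 202.4 100 -.22
```

```text
turn [-0.    -0.    -0.189] shift [-294.2 -314.4  122.5] now [248.4 573.4 222.5] f [-0.3 -0.6 -0.5] w 87.7 t 0.35
```

```bash
python3 -m handwheel '[[0,0,0,0,0,-0.188,1],[-32,-35,0,0,0,0,1],[-32,-35,0,0,0,0,1],[-32,-35,0,0,0,0,1],[-32,-35,0,0,0,0,1],[-32,-35,0,0,0,0,1],[-32,-35,0,0,0,0,1],[-32,-35,0,0,0,0,1],[-32,-35,0,0,0,0,1],[-38,-34,0,0,0,0,1]]'; python3 go.py 466.9 202.4 40 -.22
```

```text
t: 1.6
ee_pos: [466.8, 201.3, 222.9]
orientation: [0.346, 3.122, 0.0]
ft_force: [0.6, 0.2, -0.5]
width: 0.4
grasp_force: 0.0
turn [ 0.     0.    -0.001] shift [  0.2   1.1 182.9] now [466.8 201.3 222.9] f [ 0.6  0.2 -0.5] w 0.4 t 1.6
```

```bash
python3 -m handwheel '[[0,1,45,0,0,0,1],[0,0,45,0,0,0,1],[0,0,45,0,0,0,1],[0,0,35,0,0,0,1],[0,0,13,0,0,0,1],[4,0,0,0,0,0,1],[4,0,0,0,0,0,1],[4,0,0,0,0,0,1],[4,0,0,0,0,0,1],[4,0,0,0,0,0,1]]'; python3 - <<'E'
from ov import *
d=grab('scene');e=grab('top')
cv2.imwrite('pics/p1.png',np.hstack([over(d,[],345,190,80,80,5),over(e,[],195,230,80,80,5)]))
E
```

```text
t: 2.85
ee_pos: [447.1, 208.2, 40.2]
orientation: [0.347, 3.122, 0.001]
ft_force: [0.9, -0.5, 1.4]
width: 0.4
grasp_force: 0.2
```

View pics/p1.png

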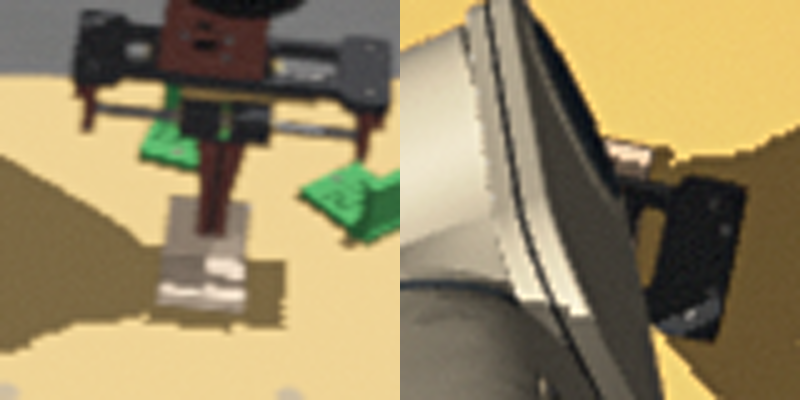

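The fingers are in front of the foot's inner face and the tile isn't tilted yet, so I'll keep pulling along the arc.

```bash
python3 -m handwheel '[[4,0,0,0,0,0,1],[4,0,0,0,0,0,1],[4,0,0,0,0,0,1],[4,0,1,0,0,0,1],[4,0,1,0,0,0,1],[4,0,2,0,0,0,1],[4,0,3,0,0,0,1],[4,0,3,0,0,0,1],[4,0,4,0,0,0,1],[4,0,2,0,0,0,1]]'; python3 -m handwheel '[[2,0,2,0,0,0,1],[0,0,0,0,0,0,1],[0,0,0,0,0,0,1],[0,0,-40,0,0,0,1],[0,0,-40,0,0,0,1],[-60,0,-60,0,0,0,1],[0,-60,0,0,0,0,0],[0,-60,0,0,0,0,0],[0,-60,0,0,0,0,0],[0,-60,0,0,0,0,0]]'; python3 - <<'E'
from ov import *
d=grab('scene');e=grab('top')
cv2.imwrite('pics/p2.png',np.hstack([over(d,[],345,190,80,80,5),over(e,[],195,230,80,80,5)]))
print(sensors.get_obs()['ee_pos'])
E
```

```text
t: 4.2
ee_pos: [407.6, 216.7, 23.3]
orientation: [-0.347, -3.122, 0.0]
ft_force: [0.6, 0.3, -0.6]
width: 0.2
grasp_force: 0.0
t: 5.45
ee_pos: [396.2, -28.3, 146.2]
orientation: [0.346, 3.121, -0.0]
ft_force: [-0.1, 0.2, -0.6]
width: 37.3
grasp_force: 0.0
[395.01887312 -30.84015383 146.00017918]
```

View pics/p2.png

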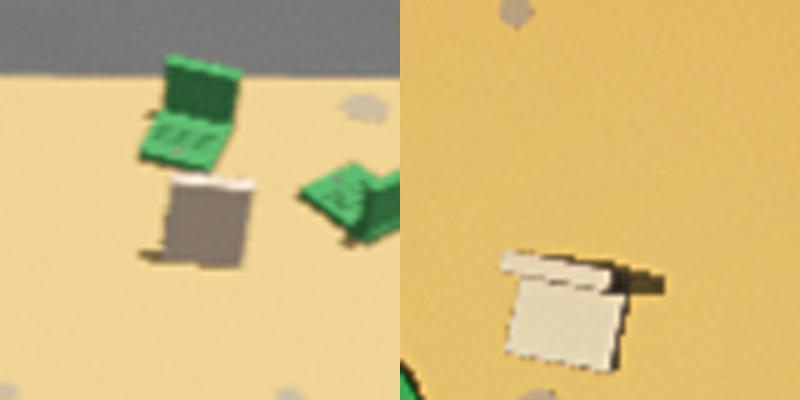

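Tile A now stands upright, facing the front. Next I'll fit its pose and set up for tile B.

```bash
python3 - <<'E'
from fit import *
print(fit(grab('top'),[432,206,-.2],True,0))
E
python3 go.py 468 -234.6 100 -.024
```

```text
(array([ 4.34973e+02,  2.09150e+02, -2.46000e-01]), np.float64(0.137))
turn [-0.     0.    -0.203] shift [ -77.  -203.8   46.1] now [395.9 -29.  146.1] f [0.1 0.1 0. ] w 48.9 t 5.6
```

```bash
python3 -m handwheel '[[0,0,0,0,0,-0.188,1],[0,0,0,0,0,-0.015,1],[-19,-51,0,0,0,0,1],[-19,-51,0,0,0,0,1],[-19,-51,0,0,0,0,1],[-20,-51,0,0,0,0,1],[0,0,45,0,0,0,1],[0,0,45,0,0,0,1],[0,0,16,0,0,0,1],[3,0,0,0,0,0,1]]'; python3 go.py 454 -234.3 40 -.024
```

```text
t: 6.85
ee_pos: [466.7, -231.1, 39.3]
orientation: [-0.03, -3.14, -0.001]
ft_force: [0.2, -0.9, 0.8]
width: 0.7
grasp_force: 0.0
turn [ 0.001 -0.002  0.005] shift [12.6 -3.5 -0.7] now [ 466.7 -231.1   39.3] f [ 0.2 -0.9  0.8] w 0.7 t 6.85
```

```bash
python3 -m handwheel '[[6,-3.5,0,0,0,0,1],[7,0,0,0,0,0,1],[4,0,0,0,0,0,1],[4,0,0,0,0,0,1],[4,0,0,0,0,0,1],[4,0,1,0,0,0,1],[4,0,1,0,0,0,1],[4,0,2,0,0,0,1],[4,0,3,0,0,0,1],[4,0,3,0,0,0,1]]'; python3 -m handwheel '[[4,0,4,0,0,0,1],[4,0,2,0,0,0,1],[3,0,2,0,0,0,1],[0,0,0,0,0,0,1],[0,0,0,0,0,0,1],[0,0,-50,0,0,0,0],[0,0,-50,0,0,0,0],[0,50,0,0,0,0,0],[0,60,0,0,0,0,0],[0,60,0,0,0,0,0]]'; python3 - <<'E'
from ov import *
e=grab('top');p=fit(e,[442,-234,-.02],True,0);print(p)
d=grab('scene')
i=[(p[0],True,0,(0,0,255)),((434.97,209.15,-.246),True,0,(0,0,255))]
cv2.imwrite('pics/p3.png',np.hstack([over(d,i,200,200,60,60,4),over(e,i,390,230,60,60,4),over(e,i,200,240,60,60,4)]))
E
python3 go.py 430 210.4 150 -.246
```

```text
t: 8.1
ee_pos: [421.2, -234.6, 29.6]
orientation: [-0.03, -3.141, -0.0]
ft_force: [-0.4, -0.2, 0.2]
width: 0.3
grasp_force: 0.0
t: 9.35
ee_pos: [414.1, -63.1, 122.4]
orientation: [0.031, 3.14, -0.0]
ft_force: [0.7, -1.5, 0.1]
width: 47.1
grasp_force: 0.0
(array([ 4.33488e+02, -1.68562e+02, -3.50000e-02]), np.float64(0.765))
turn [ 0.001 -0.001  0.233] shift [ 49.6 266.5 -28. ] now [413.2 -60.1 122. ] f [-0.5  0.   0.4] w 55.0 t 9.45
```

View pics/p3.png

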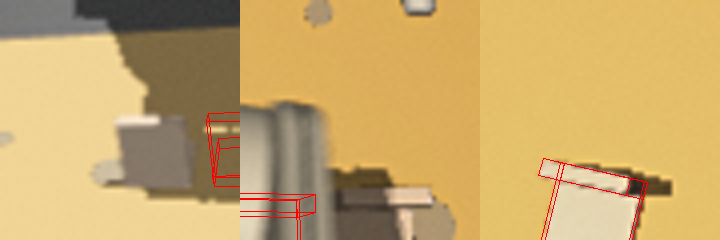

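Both tiles stand. I'll pick up A by the sides of its plate, grasp point about 52 mm high.

```bash
python3 -m handwheel '[[0,0,-10,0,0,0.188,0],[0,0,-18,0,0,0.045,0],[10,53,0,0,0,0,0],[10,53,0,0,0,0,0],[10,53,0,0,0,0,0],[10,53,0,0,0,0,0],[10,54,0,0,0,0,0],[0,0,0,0,0,0,0]]'; python3 go.py 430.1 210.4 33 -.246
python3 - <<'E'
from fit import *
print(fit(grab('top'),[440,-234,-.02],True,0))
E
```

```text
t: 10.45
ee_pos: [432.5, 208.3, 150.1]
orientation: [0.387, 3.116, 0.002]
ft_force: [0.3, -0.2, -0.2]
width: 87.7
grasp_force: 0.0
turn [ 0.001  0.001 -0.001] shift [  2.9   1.4 117.1] now [432.5 208.3 150.1] f [ 0.3 -0.2 -0.2] w 87.7 t 10.45
(array([ 4.35479e+02, -2.32762e+02,  1.30000e-02]), np.float64(0.144))
```

```bash
python3 -m handwheel '[[3,1.5,40,0,0,0,0],[0,0,40,0,0,0,0],[0,0,25,0,0,0,0],[0,0,12,0,0,0,0],[0,0,0,0,0,0,1],[0,0,0,0,0,0,1],[0,0,0,0,0,0,1],[0,0,0,0,0,0,1],[0,0,0,0,0,0,1]]'; python3 -m handwheel '[[0,0,0,0,0,0,1],[0,0,-30,0,0,0,1],[0,0,-40,0,0,0,1],[0,0,-20,0,0,0,1],[0,0,0,0,0,0,1]]'; python3 - <<'E'
import numpy as np
w=-.162
x=np.array([np.cos(w),np.sin(w)])
for n,b in(('L',(697.85,119.56)),('R',(672.04,-38.34))):
    for s in(80,47,43,40,30): print(n,s,np.array(b)-x*s)   # TCP when grip centre is s before rail
E
python3 go.py 656 126.4 123 -.162
```

```text
t: 11.62
ee_pos: [429.6, 208.2, 33.6]
orientation: [0.393, 3.115, 0.001]
ft_force: [0.1, -0.8, 6.6]
width: 49.5
grasp_force: 30.0
t: 12.25
ee_pos: [429.7, 208.2, 124.1]
orientation: [0.393, 3.114, 0.002]
ft_force: [-0.6, -0.3, -0.6]
width: 49.8
grasp_force: 30.0
L 80 [618.89746618 132.4633873 ]
L 47 [651.46538638 127.14074004]
L 43 [655.41301307 126.49557067]
L 40 [658.37373309 126.01169365]
L 30 [668.24279982 124.39877024]
R 80 [593.08746618 -25.4366127 ]
R 47 [625.65538638 -30.75925996]
R 43 [629.60301307 -31.40442933]
R 40 [632.56373309 -31.88830635]
R 30 [642.43279982 -33.50122976]
turn [ 0.002  0.002 -0.089] shift [-236.5  -44.3    1.1] now [429.7 208.2 124.1] f [-0.6 -0.3 -0.6] w 49.8 t 12.25
```

```bash
python3 -m handwheel '[[-46,-8.5,0,0,0,-0.089,1],[-46,-12,0,0,0,0,1],[-46,-12,0,0,0,0,1],[-46,-12,0,0,0,0,1],[-46,-12,0,0,0,0,1],[0,0,0,0,0,0,1]]'; python3 go.py 653.4 126.8 49 -.162
```

```text
t: 13.0
ee_pos: [647.1, 109.5, 121.0]
orientation: [-0.258, -3.131, 0.0]
ft_force: [-0.6, -0.2, -0.7]
width: 49.4
grasp_force: 30.0
turn [-0.    -0.    -0.003] shift [-3.4 18.1 72. ] now [647.1 109.5 121. ] f [-0.6 -0.2 -0.7] w 49.4 t 13.0
```

```bash
python3 -m handwheel '[[-3.5,18,0,0,0,0,1],[0,0,30,0,0,0,1],[0,0,30,0,0,0,1],[0,0,10,0,0,0,1],[0,0,0,0,0,0,1]]';python3 go.py 653.4 126.8 45.5 -.162; python3 - <<'E'
from ov import *
e=grab('top');d=grab('scene')
w=-.162
o=np.array([653.4,126.8])+5*np.array([np.cos(w),np.sin(w)])
i=[((*o,w),True,15,(0,0,255))]
cv2.imwrite('pics/p4.png',np.hstack([over(d,i,320,230,80,80,5),over(e,i,225,145,80,80,5)]))
E
```

```text
t: 13.62
ee_pos: [650.6, 129.2, 52.3]
orientation: [-0.253, -3.13, 0.001]
ft_force: [0.2, -0.7, -0.1]
width: 50.0
grasp_force: 30.0
turn [-0.    -0.002  0.001] shift [-3.1 -1.9  6.8] now [650.6 129.2  52.3] f [ 0.2 -0.7 -0.1] w 50.0 t 13.625
```

View pics/p4.png

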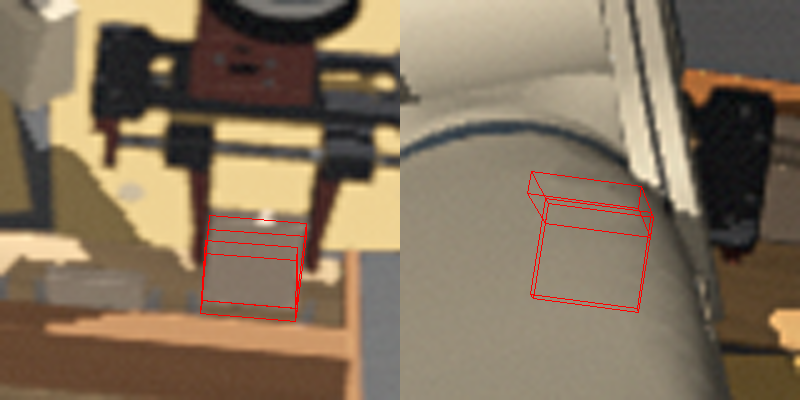

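The held tile sits where the overlay predicts, in line with the left place. I'll lower it onto the board.

```bash
python3 -m handwheel '[[-3,-2,3,0,0,0,1],[0,0,2,0,0,0,1],[0,0,1,0,0,0,1],[0,0,0,0,0,0,1]]'; python3 -m handwheel '[[0,0,1,0,0,0,1],[0,0,0,0,0,0,1]]'; python3 -m handwheel '[[0,0,1,0,0,0,1],[0,0,0,0,0,0,1]]'
```

```text
t: 14.22
ee_pos: [654.2, 125.6, 46.8]
orientation: [-0.255, -3.131, 0.0]
ft_force: [-0.3, 0.1, -0.6]
width: 49.8
grasp_force: 30.0
t: 14.48
ee_pos: [654.1, 125.8, 45.8]
orientation: [-0.255, -3.131, 0.0]
ft_force: [-0.5, -0.4, -0.7]
width: 49.9
grasp_force: 30.0
t: 14.72
ee_pos: [654.3, 125.8, 45.6]
orientation: [0.255, 3.131, 0.0]
ft_force: [-1.0, -0.2, 4.3]
width: 49.8
grasp_force: 30.0
```

```bash
python3 -m handwheel '[[0,0,0,0,0,0,0.3],[0,0,0,0,0,0,0.3],[0,0,0,0,0,0,0.3],[0,0,-40,0,0,0,0.3],[0,0,-40,0,0,0,0.3],[60,0,0,0,0,0,1],[10,0,0,0,0,0,1],[0,0,0,0,0,0,1]]'; python3 - <<'E'
from fit import *
print(fit(grab('top'),[658,125,-.162],True,12))
E
python3 go.py 588.3 137.5 18 -.162
```

```text
t: 15.72
ee_pos: [585.1, 137.3, 125.0]
orientation: [0.254, 3.131, 0.0]
ft_force: [0.4, -0.2, -0.8]
width: 34.8
grasp_force: 0.0
(array([6.67430e+02, 1.41085e+02, 1.59000e-01]), np.float64(0.69))
turn [ 0.     0.001 -0.   ] shift [ -2.1   0.6 107.1] now [586.1 137.2 125.1] f [-0.2 -0.8 -0.8] w 31.1 t 15.775
```

```bash
python3 -m handwheel '[[2,0.6,40,0,0,0,1],[0,0,40,0,0,0,1],[0,0,26,0,0,0,1],[0,0,0,0,0,0,1],[-8,0,0,0,0,0,1],[-4,0,0,0,0,0,1],[-4,0,0,0,0,0,1],[-4,0,0,0,0,0,1],[-4,0,0,0,0,0,1],[0,0,0,0,0,0,1]]';python3 go.py 639.6 129.1 18 -.162;  python3 - <<'E'
from ov import *
e=grab('top');d=grab('scene')
w=-.162
i=[((697.85,119.56,w),True,12,(0,0,255))]
cv2.imwrite('pics/p5.png',np.hstack([over(d,i,320,230,80,80,5),over(e,i,225,145,80,80,5)]))
E
```

```text
t: 17.02
ee_pos: [607.3, 134.1, 18.9]
orientation: [0.255, 3.131, 0.0]
ft_force: [0.6, 0.4, 0.8]
width: 0.5
grasp_force: 0.0
turn [ 0.  0. -0.] shift [-32.7   0.3   0.9] now [607.3 134.1  18.9] f [0.6 0.4 0.8] w 0.5 t 17.025
```

View pics/p5.png

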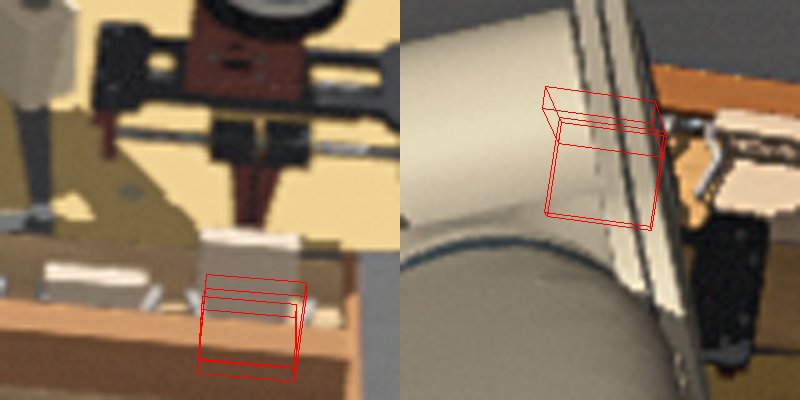

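Tile A stands about 40 mm short of home, with the fingers at its toe. I'll push it slowly and watch the force.

```bash
python3 -m handwheel '[[-4,0,0,0,0,0,1],[-4,0,0,0,0,0,1],[-4,0,0,0,0,0,1],[-4,0,0,0,0,0,1],[-4,0,0,0,0,0,1]]';python3 -m handwheel '[[-3,0,0,0,0,0,1],[-3,0,0,0,0,0,1]]';python3 -m handwheel '[[-3,0,0,0,0,0,1],[-3,0,0,0,0,0,1]]'; python3 go.py 644.5 128.3 18 -.162
```

```text
t: 17.75
ee_pos: [625.6, 131.0, 18.6]
orientation: [-0.255, -3.128, 0.0]
ft_force: [-7.6, 3.0, 3.9]
width: 0.5
grasp_force: 3.9
t: 18.0
ee_pos: [630.4, 130.4, 18.5]
orientation: [-0.255, -3.126, 0.0]
ft_force: [-7.4, 2.7, 3.8]
width: 0.3
grasp_force: 4.1
t: 18.25
ee_pos: [632.3, 130.1, 18.2]
orientation: [-0.255, -3.118, 0.001]
ft_force: [-24.4, 10.0, 18.6]
width: 0.4
grasp_force: 13.5
turn [-0.002 -0.013 -0.001] shift [-12.3   0.2   0.2] now [632.3 130.1  18.2] f [-24.4  10.   18.6] w 0.4 t 18.25
```

```bash
cat > strip.py <<'E'
from h import *
import sys
# white top face of a plate in the scene view -> world x,y assuming z=74 ; args: bay x y
bx,by=map(float,sys.argv[1:3]); w=-.162
d=grab('scene');u=np.array([np.cos(w),np.sin(w)])
P=d['frame'].astype(int);H=cv2.cvtColor(d['frame'],cv2.COLOR_BGR2HSV).astype(int)
for lat in(-18,-9,0,9,18):
    out=[]
    for s in np.arange(70,-12,-1.):
        q=np.array([bx,by])-u*s+np.array([-u[1],u[0]])*lat
        c=pix(d,[*q,74]); v=H[int(round(c[1])),int(round(c[0]))]
        out.append((s,v[1]<60 and v[2]>170))
    k=[s for s,b in out if b]; print(lat,(min(k),max(k),len(k)) if k else None)
E
python3 strip.py 697.85 119.56; echo sample; python3 strip.py 684.94 40.61
```

```text
-18 (np.float64(11.0), np.float64(20.0), 10)
-9 (np.float64(8.0), np.float64(21.0), 14)
0 (np.float64(9.0), np.float64(19.0), 11)
9 (np.float64(7.0), np.float64(16.0), 10)
18 None
sample
-18 None
-9 None
0 (np.float64(-4.0), np.float64(6.0), 11)
9 (np.float64(-2.0), np.float64(7.0), 10)
18 (np.float64(-1.0), np.float64(8.0), 10)
```

```bash
python3 - <<'E'
from ov import *
d=grab('scene')
w=-.162;u=np.array([np.cos(w),np.sin(w)])
i=[((*(np.array([697.85,119.56])-11*u),w),True,12,(0,0,255)),((684.94,40.61,w),True,12,(255,0,0))]
a=over(d,[],325,255,70,50,8);b=over(d,i,325,255,70,50,4)
cv2.imwrite('pics/p6.png',np.vstack([a,np.hstack([b,b*0])])[:600])
E
```

```text
(no output)
```

View pics/p6.png

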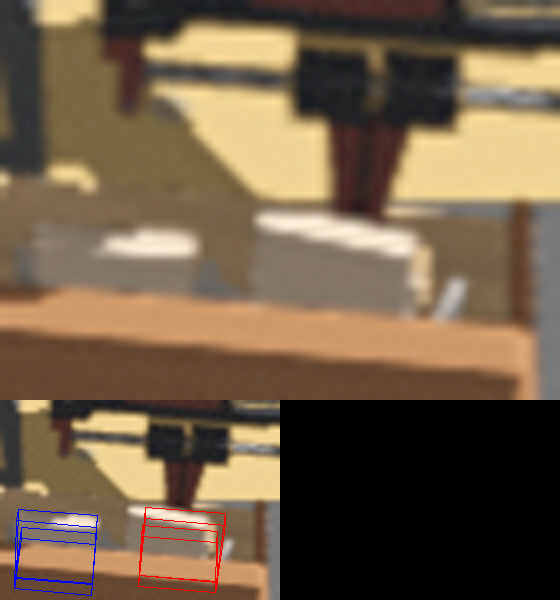

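Tile A has jammed: it's yawed about 0.1 rad, its right side lags, and it sits a few mm to the right of the place's centre. I'll back off, measure it unobstructed, regrasp and straighten it.

```bash
python3 -m handwheel '[[10,0,0,0,0,0,1],[40,0,0,0,0,0,1],[0,0,-55,0,0,0,1],[0,0,-55,0,0,0,0.2],[40,-60,0,0,0,0,0.2],[0,-60,0,0,0,0,0.2],[0,-60,0,0,0,0,0.2],[0,-60,0,0,0,0,0.2],[0,-40,0,0,0,0,0.2]]'; python3 - <<'E'
from fit import *
e=grab('top',"t2.png")
w=-.162;R=np.array([[np.cos(w),np.sin(w)],[-np.sin(w),np.cos(w)]])
for n,z,p0 in(('A',12,[687,115,-.2]),('S',12,[685,41,-.162]),('B',0,[435,-233,0])):
    for r in(26,20):
        p,c=fit(e,p0,True,z,r=r);print(n,p,c,'in bayL frame',R@(p[:2]-[697.85,119.56]),'bayM',R@(p[:2]-[684.94,40.61]))
E
```

```text
t: 19.52
ee_pos: [511.1, -128.6, 129.4]
orientation: [0.257, 3.129, -0.001]
ft_force: [0.5, -0.1, 0.7]
width: 56.9
grasp_force: 0.0
A [ 6.58466e+02  1.27451e+02 -6.30000e-02] 0.334 in bayL frame [-40.14109026   1.43534299] bayM [-40.13415546  81.43390892]
A [ 6.58643e+02  1.24086e+02 -2.46000e-01] 0.18 in bayL frame [-39.42365905  -1.85704922] bayM [-39.41672425  78.14151671]
S [ 6.87357e+02  4.69100e+01 -4.00000e-02] 0.4 in bayL frame [  1.36227687 -73.39121031] bayM [1.36921168 6.60735563]
S [ 6.83684e+02  4.63690e+01 -4.30000e-02] 0.359 in bayL frame [ -2.17537218 -74.51755359] bayM [-2.16843737  5.48101235]
B [ 4.93179e+02 -2.71245e+02 -6.20000e-02] 0.501 in bayL frame [-138.9573222 -418.699927 ] bayM [-138.95038739 -338.70136107]
B [ 493.802 -262.67     0.717] 0.321 in bayL frame [-139.72556117 -410.13671716] bayM [-139.71862636 -330.13815122]
```

That was my tenth picture, so from here I'll check by numeric fits only. I'll cross-check A's position with the scene view.

```bash
python3 strip.py 697.85 119.56; python3 - <<'E'
from fit import *
e=grab('top')
w=-.162;R=np.array([[np.cos(w),np.sin(w)],[-np.sin(w),np.cos(w)]])
for p0 in([687,115,-.2],[675,119,-.2],[658,125,-.2]):
  for r in(18,22):
    p,c=fit(e,p0,True,12,r=r);print(p,c,R@(p[:2]-[697.85,119.56]))
print(R@[0,0],pix(e,[687,115,30]),pix(e,[*sensors.get_obs()['ee_pos']]))
E
```

```text
-18 (np.float64(14.0), np.float64(24.0), 11)
-9 (np.float64(15.0), np.float64(25.0), 11)
0 (np.float64(16.0), np.float64(26.0), 11)
9 (np.float64(14.0), np.float64(27.0), 14)
18 (np.float64(15.0), np.float64(28.0), 14)
[ 6.58191e+02  1.23362e+02 -2.09000e-01] 0.199 [-39.75296521  -2.64447379]
[ 6.58058e+02  1.26551e+02 -1.01000e-01] 0.168 [-40.39858508   0.48131971]
[ 6.58307e+02  1.27868e+02 -2.30000e-02] 0.192 [-40.36526733   1.82123759]
[ 6.58407e+02  1.27232e+02 -4.60000e-02] 0.37 [-40.16399473   1.20969418]
[ 6.58340e+02  1.27249e+02 -5.60000e-02] 0.452 [-40.23285945   1.215665  ]
[660.936 106.989  -1.227] 0.438 [-34.4030669  -18.36034927]
[0. 0.] (np.float64(268.4585653068976), np.float64(172.82894381035828)) (np.float64(380.5532965410887), np.float64(239.6454140867332))
```

```bash
cat > prof.py <<'E'
from h import *
w=-.162;u=np.array([np.cos(w),np.sin(w)]);v=np.array([-u[1],u[0]])
def prof(bays=(('L',80),('M',0),('R',-80)),lats=(-15,0,15)):
    e=grab('top');H=cv2.GaussianBlur(e['frame'],(3,3),0)
    H=cv2.cvtColor(H,cv2.COLOR_BGR2HSV)
    m=np.array([684.94,40.61])
    for n,o in bays:
        for l in lats:
            r=[]
            for s in range(96,2,-4):
                c=pix(e,[*(m-u*s+v*(o+l)),22]);q=H[int(round(c[1])),int(round(c[0]))]; r.append(f'{q[1]:3d}/{q[2]:3d}')
            print(n,l,' '.join(r))
if __name__=='__main__': print('s=96,92..4  S/V'); prof()
E
python3 prof.py
```

```text
s=96,92..4  S/V
L -15 111/101 135/217 134/221 134/213 135/210 134/207 133/203 135/213 128/185  68/202  69/228  70/227  71/227  73/227  72/227  73/227  75/229  77/195  81/ 72  80/ 73  77/ 76  73/184  85/199  99/212
L 0 115/113 132/222 133/222 134/213 135/212 135/209 134/202 136/205 125/174  67/206  69/227  69/226  69/226  70/226  71/227  73/226  73/230  75/196  77/ 73  78/115  76/ 97  70/205  71/231  93/215
L 15 107/119 131/192 133/220 135/214 134/215 134/209 134/204 134/201 121/168  67/213  68/229  69/226  68/226  70/226  71/226  71/226  72/228  72/195  76/ 81  75/106  78/101  69/213  71/230 101/209
M -15 120/127 133/199 130/227 130/227 131/225 132/220 135/218 134/215 134/213 134/203 135/198 136/202 119/167  85/172  70/229  73/227  73/227  73/226  73/226  76/226  75/227  75/229  78/111  80/ 73
M 0 105/ 92 135/208 135/216 134/219 133/224 133/220 135/218 135/216 134/215 133/213 133/201 134/205 133/190  81/182  72/228  72/227  72/226  73/227  73/226  73/226  74/227  72/230  72/113  79/ 97
M 15  92/ 97 135/216 135/214 135/211 135/216 134/221 134/219 135/217 135/218 133/216 134/202 136/202 132/170  76/172  70/228  70/226  71/226  71/226  72/226  73/227  74/231  73/232  69/118  78/102
R -15 121/141 133/207 131/227 133/225 133/223 132/218 135/213 134/207 133/203 135/209 133/218 134/215 135/213 134/210 134/207 134/201 133/218 133/224 130/225 135/216 136/208 135/211 135/213 135/212
R 0 124/152 134/212 131/227 132/226 131/224 133/218 135/214 136/214 134/203 134/200 135/208 134/217 135/214 135/212 135/206 135/202 135/208 132/224 130/225 132/221 134/205 134/210 134/212 134/212
R 15 127/153 131/218 130/228 132/226 132/224 135/218 134/215 135/214 134/205 134/200 134/209 133/216 134/213 135/212 136/207 134/203 134/210 131/225 132/226 133/222 135/206 135/210 135/214 134/210
```

```bash
cat > edge.py <<'E'
from h import *
# sub-pixel foot edges in the top view (foot-top plane z). args: heel x y yaw zfoot
from scipy.ndimage import map_coordinates
import sys
def edges(e,x,y,w,z=22,ss=(24,30,36)):
    u=np.array([np.cos(w),np.sin(w)]);v=np.array([-u[1],u[0]]);S=cv2.cvtColor(e['frame'],cv2.COLOR_BGR2HSV)[...,1].astype(float)
    thr=102 
    def smp(s,l):
        c=np.array([pix(e,[*(np.array([x,y])-u*a+v*b),z]) for a,b in zip(s,l)]); return map_coordinates(S,[c[:,1],c[:,0]],order=1)
    def cross(p,a): # from inside outward
        k=np.where(a>thr)[0]; return round(float(p[k[0]]),1) if len(k) else None
    g=np.arange(0,45,.25)
    for s in ss: print(' s',s,'left',cross(g,smp(0*g+s,g)),'right',cross(-g,smp(0*g+s,-g)))
    for l in(-18,-9,0,9,18): print(' lat',l,'toe',cross(30+g,smp(30+g,0*g+l)),end='')
    print()
if __name__=='__main__':
    a=[float(q) for q in sys.argv[1:]]; e=grab('top'); edges(e,*a)
E
echo A; python3 edge.py 681.56 122.2 -.162; echo S; python3 edge.py 684.94 40.61 -.162
echo B; python3 edge.py 435.5 -232.8 .013 10; python3 -c "from h import *;e=grab('top');print(pix(e,[410,-233,10]))"
```

```text
A
 s 24 left 26.0 right -24.5
 s 30 left 26.5 right -25.0
 s 36 left 26.2 right -24.8
 lat -18 toe 46.8 lat -9 toe 47.8 lat 0 toe 47.0 lat 9 toe 48.0 lat 18 toe 47.0
S
 s 24 left 26.8 right -30.5
 s 30 left 27.2 right -24.0
 s 36 left 27.2 right -24.0
 lat -18 toe 46.2 lat -9 toe 46.2 lat 0 toe 45.5 lat 9 toe 46.5 lat 18 toe 45.8
B
 s 24 left None right None
 s 30 left None right None
 s 36 left None right None
 lat -18 toe None lat -9 toe None lat 0 toe None lat 9 toe None lat 18 toe None
(np.float64(421.9063747266062), np.float64(288.62481877997897))
```

Once released, the leaves squared A up: it's now centred and straight, about 16 mm short of home. I'll push again with the two fingertips spread on the toe so it can't yaw.

```bash
python3 go.py 599.3 136.7 129 -.162
```

```text
turn [0.    0.    0.001] shift [-4.460e+01  2.723e+02 -1.000e-01] now [ 511.4 -124.8  128.9] f [ 0.6 -0.3  0.2] w 70.1 t 19.925
```

```bash
python3 -m handwheel '[[-9,54.5,0,0,0,0,0.83],[-9,54.5,0,0,0,0,0.83],[-9,54.5,0,0,0,0,0.83],[-9,54.5,0,0,0,0,0.83],[-9,54.5,0,0,0,0,0.83],[0,0,0,0,0,0,0.83]]'; python3 go.py 599.3 136.7 17.5 -.162
```

```text
t: 20.68
ee_pos: [600.2, 140.4, 128.9]
orientation: [0.245, 3.131, 0.001]
ft_force: [-0.3, -0.5, 0.3]
width: 15.7
grasp_force: 0.0
turn [0.001 0.001 0.006] shift [  0.3  -3.8 111.4] now [600.2 140.4 128.9] f [-0.3 -0.5  0.3] w 15.7 t 20.675
```

```bash
python3 -m handwheel '[[0,0,40,0,0,0,0.83],[0,0,40,0,0,0,0.83],[0,0,31,0,0,0,0.83],[0,0,0,0,0,0,0.83],[0,0,0,0,0,0,0.83]]'; python3 go.py 623 133.1 17.5 -.162
```

```text
t: 21.3
ee_pos: [599.8, 135.8, 18.8]
orientation: [0.254, 3.131, 0.0]
ft_force: [1.2, -0.0, 0.5]
width: 14.7
grasp_force: 0.0
turn [ 0.     0.001 -0.   ] shift [-23.3   1.1   1.3] now [599.8 135.8  18.8] f [ 1.2 -0.   0.5] w 14.7 t 21.3
```

```bash
python3 -m handwheel '[[-8,1,1.3,0,0,0,0.83],[-8,0,0,0,0,0,0.83],[-8,0,0,0,0,0,0.83],[-3,0,0,0,0,0,0.83]]';python3 -m handwheel '[[-3,0,0,0,0,0,0.83],[-3,0,0,0,0,0,0.83]]';python3 -m handwheel '[[-3,0,0,0,0,0,0.83],[0,0,0,0,0,0,0.83]]'; python3 go.py 643 130 18 -.162
```

```text
t: 21.8
ee_pos: [626.3, 132.4, 16.8]
orientation: [-0.255, -3.13, -0.0]
ft_force: [-4.8, 1.2, 5.2]
width: 15.1
grasp_force: 2.7
t: 22.05
ee_pos: [628.3, 131.8, 16.4]
orientation: [-0.255, -3.123, 0.001]
ft_force: [-15.8, 4.3, 15.5]
width: 14.9
grasp_force: 8.6
t: 22.3
ee_pos: [628.6, 131.7, 16.3]
orientation: [-0.254, -3.118, 0.002]
ft_force: [-20.4, 4.3, 18.3]
width: 14.8
grasp_force: 10.8
turn [-0.003 -0.013 -0.001] shift [-14.5   0.7  -1.7] now [628.6 131.7  16.3] f [-20.4   4.3  18.3] w 14.8 t 22.3
```

The arm's give is pressing the fingertips down on the toe (18 N), which loads the tile onto the board. I'll take that out with a small upward shift while pushing.

```bash
python3 -m handwheel '[[4,0,0,0,0,0,0.83],[0,0,-1,0,0,0,0.83]]'; python3 -m handwheel '[[-2,0,-1,0,0,0,0.83],[0,0,0,0,0,0,0.83]]';python3 -m handwheel '[[-2,0,-1.5,0,0,0,0.83],[0,0,0,0,0,0,0.83]]'; python3 go.py 643 130 18 -.162
```

```text
t: 22.55
ee_pos: [628.4, 131.8, 16.6]
orientation: [-0.254, -3.126, 0.001]
ft_force: [-6.5, 2.9, -2.1]
width: 14.8
grasp_force: 3.2
t: 22.8
ee_pos: [632.3, 131.3, 17.9]
orientation: [-0.254, -3.129, 0.001]
ft_force: [-1.9, 0.7, -0.8]
width: 14.7
grasp_force: 1.1
t: 23.05
ee_pos: [635.7, 130.9, 20.3]
orientation: [0.255, 3.13, 0.0]
ft_force: [-1.6, 0.0, -0.7]
width: 15.3
grasp_force: 0.7
turn [ 0.     0.001 -0.   ] shift [-7.3  0.2  2.3] now [635.7 130.9  20.3] f [-1.6  0.  -0.7] w 15.3 t 23.05
```

```bash
python3 -m handwheel '[[0,0,2,0,0,0,0.83],[-2,0,-0.4,0,0,0,0.83],[-2,0,-0.4,0,0,0,0.83],[0,0,0,0,0,0,0.83]]'; python3 -m handwheel '[[-2,0,-0.5,0,0,0,0.83],[0,0,0,0,0,0,0.83]]'; python3 go.py 643 130 18 -.162
```

```text
t: 23.55
ee_pos: [639.6, 130.3, 19.0]
orientation: [0.255, 3.13, 0.0]
ft_force: [-0.7, -0.6, -0.9]
width: 15.1
grasp_force: 0.3
t: 23.8
ee_pos: [641.7, 130.1, 19.6]
orientation: [0.255, 3.13, 0.0]
ft_force: [0.5, -0.5, -0.4]
width: 14.6
grasp_force: 0.0
turn [ 0.     0.001 -0.   ] shift [-1.3  0.2  1.6] now [641.7 130.1  19.6] f [ 0.5 -0.5 -0.4] w 14.6 t 23.8
```

```bash
python3 -m handwheel '[[-2,0,1,0,0,0,0.83],[0,0,0,0,0,0,0.83]]';python3 -m handwheel '[[-2,0,-0.5,0,0,0,0.83],[0,0,0,0,0,0,0.83]]'; python3 -m handwheel '[[-2,0,-0.5,0,0,0,0.83],[0,0,0,0,0,0,0.83]]'
```

```text
t: 24.05
ee_pos: [643.4, 129.7, 18.4]
orientation: [0.255, 3.131, 0.0]
ft_force: [0.2, -0.4, -0.5]
width: 15.0
grasp_force: 0.0
t: 24.3
ee_pos: [644.2, 129.5, 18.5]
orientation: [-0.255, -3.129, 0.0]
ft_force: [-3.7, 1.7, -1.0]
width: 14.7
grasp_force: 1.6
t: 24.55
ee_pos: [644.4, 129.5, 18.5]
orientation: [-0.254, -3.126, 0.001]
ft_force: [-7.6, 2.8, 0.1]
width: 14.8
grasp_force: 4.1
```

It's now stiff against the rail. I'll back off, fetch tile B, and check A from the top on the way.

```bash
python3 -m handwheel '[[20,0,0,0,0,0,0.83],[30,0,0,0,0,0,0.83],[0,0,-55,0,0,0,0],[0,0,-55,0,0,0,0],[20,-60,0,0,0,0,0],[20,-60,0,0,0,0,0],[20,-60,0,0,0,0,0],[20,-60,0,0,0,0,0],[20,-60,0,0,0,0,0],[0,0,0,0,0,0,0]]'; echo A; python3 edge.py 697.85 119.56 -.162;echo S;python3 edge.py 684.94 40.61 -.162; python3 go.py 430.5 -232.8 129 .013
```

```text
t: 25.8
ee_pos: [451.0, -142.8, 129.9]
orientation: [0.263, 3.129, -0.001]
ft_force: [1.1, -0.0, 1.0]
width: 87.4
grasp_force: 0.0
A
 s 24 left 25.5 right -29.5
 s 30 left 27.0 right -29.2
 s 36 left 26.5 right -24.0
 lat -18 toe 46.0 lat -9 toe 45.2 lat 0 toe 45.2 lat 9 toe 45.2 lat 18 toe 45.2
S
 s 24 left 26.8 right -30.5
 s 30 left 27.5 right -24.2
 s 36 left 27.0 right -24.0
 lat -18 toe 46.2 lat -9 toe 46.2 lat 0 toe 45.5 lat 9 toe 46.5 lat 18 toe 45.8
turn [-0.     0.002 -0.177] shift [ 23.6 -92.3   0.9] now [ 452.9 -140.2  129.9] f [0.4 0.  1.1] w 87.7 t 25.9
```

A is home: its toe is at 45.3 against 46 for the sample, and it's straight. Now tile B.

```bash
python3 -m handwheel '[[0,0,0,0,0,-0.177,0],[12,-46,0,0,0,0,0],[12,-46,0,0,0,0,0],[0,0,0,0,0,0,0]]'; python3 go.py 430.5 -232.8 33 .013
```

```text
t: 26.4
ee_pos: [430.8, -233.0, 129.6]
orientation: [-0.022, 3.14, -0.002]
ft_force: [1.5, 0.1, -0.7]
width: 87.9
grasp_force: 0.0
turn [-0.001  0.002  0.001] shift [ 0.3  0.2 96.6] now [ 430.8 -233.   129.6] f [ 1.5  0.1 -0.7] w 87.9 t 26.4
```

```bash
python3 -m handwheel '[[0,0,40,0,0,0,0],[0,0,40,0,0,0,0],[0,0,16.5,0,0,0,0],[0,0,0,0,0,0,0.5],[0,0,0,0,0,0,1],[0,0,0,0,0,0,1],[0,0,0,0,0,0,1],[0,0,0,0,0,0,1],[0,0,0,0,0,0,1],[0,0,0,0,0,0,1]]'; python3 -m handwheel '[[0,0,-30,0,0,0,1],[0,0,-40,0,0,0,1],[0,0,-20,0,0,0,1],[0,0,0,0,0,0.175,1],[0,0,0,0,0,0,1]]'; python3 go.py 627.8 -29.7 123 -.162
```

```text
t: 27.65
ee_pos: [430.1, -232.2, 33.7]
orientation: [-0.022, 3.14, -0.001]
ft_force: [-0.4, 0.9, 7.5]
width: 50.0
grasp_force: 30.0
t: 28.28
ee_pos: [429.5, -231.9, 123.2]
orientation: [0.25, 3.131, -0.0]
ft_force: [-0.7, -0.3, -0.2]
width: 50.1
grasp_force: 30.0
turn [-0.     0.001  0.003] shift [-1.631e+02  2.315e+02  2.000e-01] now [ 429.5 -231.9  123.2] f [-0.7 -0.3 -0.2] w 50.1 t 28.275
```

```bash
python3 -m handwheel '[[-27,38,0,0,0,0,1],[-27,39,0,0,0,0,1],[-27,39,0,0,0,0,1],[-27,39,0,0,0,0,1],[-27,39,0,0,0,0,1],[-28,38,0,0,0,0,1],[0,0,0,0,0,0,1],[0,0,0,0,0,0,1]]'; python3 go.py 627.9 -29.7 50 -.162
```

```text
t: 29.28
ee_pos: [626.4, -28.9, 122.0]
orientation: [-0.247, -3.13, 0.0]
ft_force: [0.1, 0.7, -0.5]
width: 50.0
grasp_force: 30.0
turn [-0.    -0.002  0.004] shift [-1.6 -0.5 72. ] now [626.4 -28.9 122. ] f [ 0.1  0.7 -0.5] w 50.0 t 29.275
```

```bash
python3 -m handwheel '[[-1.6,-0.5,30,0,0,0.004,1],[0,0,30,0,0,0,1],[0,0,11,0,0,0,1],[0,0,3,0,0,0,1],[0,0,0,0,0,0,1]]'; python3 -m handwheel '[[0,0,1.5,0,0,0,1],[0,0,0,0,0,0,1]]'; python3 go.py 627.9 -29.7 45 -.162
```

```text
t: 29.9
ee_pos: [629.4, -29.9, 49.6]
orientation: [0.258, 3.13, -0.0]
ft_force: [0.5, -0.0, -0.2]
width: 49.8
grasp_force: 30.0
t: 30.15
ee_pos: [629.4, -29.5, 48.0]
orientation: [0.257, 3.13, 0.0]
ft_force: [-0.4, -0.1, -1.1]
width: 49.8
grasp_force: 30.0
turn [ 0.     0.001 -0.002] shift [ 1.4 -0.4  3. ] now [629.4 -29.5  48. ] f [-0.4 -0.1 -1.1] w 49.8 t 30.15
```

```bash
python3 -m handwheel '[[1,0,1,0,0,0,1],[0,0,0.7,0,0,0,1],[0,0,0,0,0,0,1]]'; python3 -m handwheel '[[0,0,0.8,0,0,0,1],[0,0,0,0,0,0,1]]'; python3 -m handwheel '[[0,0,0.7,0,0,0,1],[0,0,0,0,0,0,1]]'
```

```text
t: 30.52
ee_pos: [628.0, -29.3, 45.8]
orientation: [-0.258, -3.131, -0.0]
ft_force: [-0.7, -0.2, 0.5]
width: 49.8
grasp_force: 30.0
t: 30.78
ee_pos: [628.1, -29.3, 45.7]
orientation: [0.258, 3.131, 0.0]
ft_force: [-2.6, -0.2, 7.4]
width: 49.8
grasp_force: 30.0
t: 31.02
ee_pos: [628.2, -29.3, 45.7]
orientation: [0.258, 3.131, -0.0]
ft_force: [-4.8, 0.8, 12.9]
width: 50.0
grasp_force: 30.0
```

```bash
python3 -m handwheel '[[0,0,-1.4,0,0,0,1],[0,0,0,0,0,0,0.3],[0,0,0,0,0,0,0.3],[0,0,0,0,0,0,0.3],[0,0,-40,0,0,0,0.3],[0,0,-40,0,0,0,0.5],[60,0,0,0,0,0,0.83],[5,0,0,0,0,0,0.83],[0,0,0,0,0,0,0.83],[0,0,0,0,0,0,0.83]]'; python3 go.py 563.7 -19.2 17.5 -.162
```

```text
t: 32.28
ee_pos: [565.4, -18.9, 125.7]
orientation: [0.258, 3.13, 0.0]
ft_force: [0.2, -0.2, 0.2]
width: 16.1
grasp_force: 0.0
turn [ 0.     0.001 -0.002] shift [  1.6  -0.6 108.2] now [565.4 -18.9 125.7] f [ 0.2 -0.2  0.2] w 16.1 t 32.275
```

```bash
python3 -m handwheel '[[1,-0.5,40,0,0,0,0.83],[0,0,40,0,0,0,0.83],[0,0,28,0,0,0,0.83],[0,0,0,0,0,0,0.83],[-7,0,0,0,0,0,0.83],[-4,0,0,0,0,0,0.83],[-4,0,0,0,0,0,0.83]]'; python3 -m handwheel '[[-4,0,-0.2,0,0,0,0.83],[-4,0,-0.2,0,0,0,0.83],[-4,0,-0.2,0,0,0,0.83]]';  python3 go.py 617.4 -28 17.5 -.162
```

```text
t: 33.15
ee_pos: [578.7, -21.6, 18.7]
orientation: [0.258, 3.129, 0.0]
ft_force: [-0.8, 0.3, -0.1]
width: 14.6
grasp_force: 0.6
t: 33.52
ee_pos: [589.7, -23.5, 18.3]
orientation: [-0.258, -3.131, -0.0]
ft_force: [-0.5, 0.4, 0.8]
width: 15.0
grasp_force: 0.4
turn [ 0.    -0.    -0.002] shift [-28.1   0.    0.8] now [589.7 -23.5  18.3] f [-0.5  0.4  0.8] w 15.0 t 33.525
```

```bash
python3 -m handwheel '[[-4,0,-0.2,0,0,0,0.83],[-3,0,-0.2,0,0,0,0.83]]'; python3 -m handwheel '[[-2,0,-0.4,0,0,0,0.83],[0,0,0,0,0,0,0.83]]'; python3 -m handwheel '[[-2,0,-0.6,0,0,0,0.83],[0,0,0,0,0,0,0.83]]'; python3 -m handwheel '[[-2,0,-0.6,0,0,0,0.83],[0,0,0,0,0,0,0.83]]'
```

```text
t: 33.78
ee_pos: [596.7, -24.7, 18.5]
orientation: [0.258, 3.131, -0.0]
ft_force: [-1.0, -0.2, -0.6]
width: 14.4
grasp_force: 0.4
t: 34.02
ee_pos: [598.4, -25.0, 18.9]
orientation: [-0.258, -3.131, 0.0]
ft_force: [0.3, 0.8, -0.5]
width: 15.1
grasp_force: 0.2
t: 34.28
ee_pos: [599.8, -25.2, 19.4]
orientation: [-0.258, -3.13, 0.0]
ft_force: [-2.4, -0.6, -0.1]
width: 14.9
grasp_force: 1.2
t: 34.52
ee_pos: [601.4, -25.5, 19.8]
orientation: [-0.258, -3.129, -0.0]
ft_force: [-4.0, 1.4, -0.5]
width: 14.9
grasp_force: 2.4
```

```bash
python3 -m handwheel '[[-2,0,0.3,0,0,0,0.83],[0,0,0,0,0,0,0.83]]'; python3 -m handwheel '[[-2,0,-0.3,0,0,0,0.83],[0,0,0,0,0,0,0.83]]'; python3 -m handwheel '[[-2,0,-0.3,0,0,0,0.83],[0,0,0,0,0,0,0.83]]'; python3 -m handwheel '[[-2,0,-0.3,0,0,0,0.83],[0,0,0,0,0,0,0.83]]'
```

```text
t: 34.78
ee_pos: [602.0, -25.7, 19.0]
orientation: [-0.257, -3.126, 0.0]
ft_force: [-7.8, 1.5, -2.1]
width: 15.0
grasp_force: 3.7
t: 35.02
ee_pos: [606.4, -26.3, 20.1]
orientation: [0.258, 3.13, -0.0]
ft_force: [-1.3, 0.0, -0.9]
width: 15.1
grasp_force: 1.1
t: 35.28
ee_pos: [609.3, -26.7, 20.9]
orientation: [0.258, 3.129, 0.0]
ft_force: [-1.0, -0.5, -0.5]
width: 15.1
grasp_force: 0.5
t: 35.52
ee_pos: [610.8, -27.0, 21.0]
orientation: [0.258, 3.13, 0.0]
ft_force: [-0.6, -0.2, -0.4]
width: 15.1
grasp_force: 0.5
```

It's past the narrowest point of the leaves. I'll lower the tip a little and push it home.

```bash
python3 -m handwheel '[[2,0,2.5,0,0,0,0.83],[-3,0,0,0,0,0,0.83],[-3,0,0,0,0,0,0.83],[0,0,0,0,0,0,0.83]]'; python3 -m handwheel '[[-2,0,-0.2,0,0,0,0.83],[-2,0,-0.2,0,0,0,0.83],[0,0,0,0,0,0,0.83]]'; python3 -m handwheel '[[-2,0,-0.4,0,0,0,0.83],[0,0,0,0,0,0,0.83]]'; python3 -m handwheel '[[-2,0,-0.4,0,0,0,0.83],[0,0,0,0,0,0,0.83]]'
```

```text
t: 36.02
ee_pos: [614.9, -27.7, 18.4]
orientation: [0.258, 3.13, 0.0]
ft_force: [-0.1, 0.6, 0.2]
width: 15.2
grasp_force: 0.0
t: 36.4
ee_pos: [617.5, -28.1, 18.4]
orientation: [-0.258, -3.13, -0.0]
ft_force: [-2.1, 0.9, 0.9]
width: 14.7
grasp_force: 1.4
t: 36.65
ee_pos: [617.6, -28.1, 18.4]
orientation: [-0.257, -3.126, -0.0]
ft_force: [-6.4, 2.6, 2.9]
width: 14.4
grasp_force: 3.8
t: 36.9
ee_pos: [617.7, -28.1, 18.5]
orientation: [-0.257, -3.122, -0.001]
ft_force: [-11.8, 3.6, 5.1]
width: 14.7
grasp_force: 6.1
```

```bash
python3 -m handwheel '[[20,0,0,0,0,0,0.83],[30,0,0,0,0,0,0.83],[0,0,-55,0,0,0,0.5],[0,0,-55,0,0,0,0.5],[30,-55,0,0,0,0,0.5],[30,-55,0,0,0,0,0.5],[30,-55,0,0,0,0,0.5],[10,-60,0,0,0,0,0.5],[0,-60,0,0,0,0,0.5],[0,0,0,0,0,0,0.5]]'; for b in "697.85 119.56" "684.94 40.61" "672.04 -38.34"; do echo $b; python3 edge.py $b -.162; python3 strip.py $b; done
```

```text
t: 38.15
ee_pos: [427.9, -289.5, 130.2]
orientation: [0.265, 3.127, -0.004]
ft_force: [0.0, 0.6, -0.1]
width: 44.0
grasp_force: 0.0
697.85 119.56
 s 24 left 25.8 right -29.5
 s 30 left 27.0 right -29.5
 s 36 left 26.5 right -24.2
 lat -18 toe 45.8 lat -9 toe 45.2 lat 0 toe 45.2 lat 9 toe 45.2 lat 18 toe 45.8
-18 (np.float64(-3.0), np.float64(6.0), 10)
-9 (np.float64(-2.0), np.float64(7.0), 10)
0 (np.float64(-5.0), np.float64(5.0), 11)
9 (np.float64(-4.0), np.float64(6.0), 11)
18 (np.float64(-3.0), np.float64(7.0), 11)
684.94 40.61
 s 24 left 27.0 right -30.8
 s 30 left 27.5 right -24.2
 s 36 left 27.0 right -24.0
 lat -18 toe 46.2 lat -9 toe 46.2 lat 0 toe 45.5 lat 9 toe 46.5 lat 18 toe 46.0
-18 (np.float64(-2.0), np.float64(8.0), 11)
-9 (np.float64(-1.0), np.float64(9.0), 11)
0 (np.float64(-4.0), np.float64(6.0), 11)
9 (np.float64(-2.0), np.float64(7.0), 10)
18 (np.float64(-1.0), np.float64(68.0), 14)
672.04 -38.34
 s 24 left 27.5 right -32.0
 s 30 left 27.5 right -23.5
 s 36 left 27.0 right -23.8
 lat -18 toe 46.2 lat -9 toe 46.5 lat 0 toe 46.2 lat 9 toe 45.5 lat 18 toe 46.2
-18 (np.float64(0.0), np.float64(6.0), 7)
-9 (np.float64(-3.0), np.float64(7.0), 11)
0 (np.float64(-2.0), np.float64(8.0), 11)
9 (np.float64(-1.0), np.float64(9.0), 11)
18 (np.float64(-3.0), np.float64(6.0), 10)
```

All three tiles line up: toes at 45–46 mm, plate tops against the rail, and the sample hasn't moved. I'm handing in.

```bash
python3 -c "from workcell import ctrl; print(ctrl.close_job())"
```

```text
the job is handed in; nothing more can be done
None
```

I stood both tiles up and pushed them home against the rail, tile_a in the left place and tile_b in the right, facing front like the sample, which did not move, and handed the job in at about 38 s; the last check was by measurement, as I had used all 10 pictures.

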